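# Open the sprung battery door of an RC buggy

## Robot

A 6-joint arm with a two-finger parallel gripper is mounted at the origin on the work surface. World frame = base frame: x ahead of the robot, y to its left, z up, the work surface at z = 0. Lengths are in m, angles in degrees, forces in N, time in s.
With the tool pointing down it reaches from about 0.4 to 0.825 m from the base axis. Payload 7 kg.
Tool frame: the origin (TCP) lies at the very end of the fingers, on their centre line; the grasp point (between the pads) lies 19 mm behind it; x points along the fingers, y is the direction in which the jaws open and shut, and the axes are right-handed (so a half turn about x gives the same grasp; the last joint's range is limited). The gripper opens to 88 mm and grips with 3 to 60 N. Pads are 19 mm wide; open, the fingers measure 130 mm over their backs; the gripper's body (78 mm by 193 mm) begins 47 mm behind the grasp point.
Start: joints at [-46.805, 20.546, 0.682, 0, -70.136, -16.507], TCP at [0.303, -0.603, 0.227] pointing down, gripper open.
Joint ranges: [-176.03, 176.03], [-82.01, 121.73], [-58.28, 71.71], [-173.87, 95.51], [-174.79, -0.11], [-173.66, 173.66]. Speed limits (degrees/s): [136.94, 136.94, 172.46, 180, 180, 180].

## Interface

Orientations are given as [roll, pitch, yaw] about the fixed x, y, z axes, in that order (R = Rz(yaw) Ry(pitch) Rx(roll)).
In Python, from plant import monitor, eyes, ticket gives the robot as it stands. The module is installed in compiled form; this text tells all that it offers.
- The arm moves only by the shell command python3 -m crank 'ROWS'. ROWS is JSON, a list of rows, each an object with "linear": the shift along the world's x, y, z in units of 60 mm (1.0 is 60 mm), a list of three; "rot": the turn, a rotation vector about the world's x, y, z in units of 5 degrees (1.0 is 5 degrees), a list of three; "hand": the opening, from 0 (shut) to 1 (fully open). In form: [{"linear": [tx, ty, tz], "rot": [ax, ay, az], "hand": hand}, ...]. A call has 1 to 20 rows; each row shifts and turns the pose as measured when the row begins; what a row does not reach is not made up. A row lasts 1/8 s, in which the tool goes at most 62.5 mm and 10.7 degrees, less where a joint would pass 70% of its speed; a pose out of reach is approached as far as the arm can. A call is refused whole if a number of a shift passes 1 or a number of a turn 1, either way. A call with a gripper value outside its range is refused whole. The fingers move at their own pace and stop on an object; the grip force is fixed at half the most. Time passes only in rows, so rows that do not move let the fingers close. It gives the time, the measured TCP pose, the force and the opening at its end, in the units of the state.
- monitor.get_obs(): the state, without advancing time (a new reading comes with each control period).
- eyes.snapshot(name): name is "side" or "top" or "wrist"; returns a dict with "image" (480x640x3 uint8, red, green, blue), "depth" (480x640 float32, m along the optical axis (not along the pixel's ray), 0 where there is no reading), "K" (3x3 intrinsics, pixels), "k1" (the pictures are not rectified: a ray, as slopes to the right and down, at radius r is drawn at 1 + k1 r^2 times it, then the intrinsics apply), "camera_from_world" (4x4, takes a point from world to camera coordinates); the wrist camera has in their place "hand_eye" (4x4, takes a point from camera to tool coordinates, whose origin is the TCP and whose axes are the tool frame's). Camera axes: x right, y up, looking along -z (the intrinsics and any distortion apply to the point x, -y, -z); pixel columns grow to the right and rows downward; lengths in m; the calibration is good to about 2 mm. A picture is of the moment at which its call begins: read the wrist's pose just before it.
- ticket.close_job(): hands the job in, once; it reports no verdict.
The state is a dict: "clock": time; "joint_pos": joint angles; "qvel": joint speeds; "tau": joint torques, N m; "tool_pos": TCP position; "orientation": TCP orientation; "force": force on the tool from outside, world axes, zero at the start; "moment": the same for the moment, N m; "opening": finger opening in m.
Only numpy, scipy, OpenCV 4.12 (cv2) and the standard library are available. Lean on these libraries where they do the work, as an engineer would, in place of code of your own. Each camera call takes 0.05 s, during which the arm holds its last target.

## Task

The buggy is on its stand for a battery change. With a fingertip press the orange release tab on the side of the battery bay so that the sprung grey door pops up by itself, then push the door over past upright, without gripping it, until it lies fully open against its stop and stays there. Force neither the tab nor the door, and leave the battery pack in its bay and everything else on the desk where it is.

Things in the scene. Friction and masses are not known exactly. Their poses are not given: they have to be found in the camera images.
- car: RC buggy chassis, 475 x 230, on a pink stand; neither moves. Origin on the desk under its middle: z up, y to the nose, -x to the side with the battery bay, which faces the robot (turned up to 0.35 rad). Wheels 80 diameter at x +-99, y +-145, tops 120 high; towers at |y| > 110 rise to 155. The 190 between the -x wheels is free from above. Motor and electronics up to 110 high at x > 20.
- tab (a joint): rocking angle (rad) of the orange release tab: 0 at rest, grows to 0.26 at its stop as the pad is pressed down; its hook lets go of the door between 0.10 and 0.20. A spring returns it: about 1.5 N at the pad's middle starts it moving, 4 to 6 N takes it to the stop.
- tab_top (a point): middle of the upper face of the tab's ribbed orange pad, 83 above the desk, in the car's frame at x -100, y 0; moves with the tab. The pad is 34 (car's x, -81 to -115) by 30 (car's y) and goes down nearly 6 here. At its inner end (x -81) the tab's upright rises 15 above the pad to the hook over the door's edge; it tips outward by 6 as the pad goes down.
- door (a joint): opening angle (rad) of the battery door: 0 shut and latched; 0.85 where its spring lifts it (within 1 s) and leaves it once unlatched; 1.57 upright; 1.92 fully open on its stop. Above 0.85 no spring acts: from below upright it falls back to 0.85, past upright it falls onto the stop and stays. It moves with less than 1 N at the edge.
- door_edge (a point): middle of the free edge of the grey, slotted battery door, on its upper face. The door is a plate 60 from hinge to edge, 150 long (car's y), 3.5 thick. The point moves with it: x points from edge to hinge, z out of the upper face. Shut: car's x -72, 93.5 above the desk; lifted to 0.85 rad: x -51, 138 above the desk.
- door_hinge (a point): middle of the door's hinge axis, fixed to the car at x = -12, y = 0, 92 above the desk; the axis runs along the car's y, and the door opens up and away from the tab, over towards the car's +x.
- pack_center (a point): centre of the blue and white battery pack, 46 x 138 x 22, loose in the bay under the door, its top 85 above the desk; it stays there.
- hex_driver: red-handled hex driver, 170 long, 26 thick, lying on the desk; loose, not part of the job; origin at the centre of its underside
- paint_pot: small paint pot, 38 diameter, 50 tall, standing; loose, not part of the job; origin at the centre of its underside
- spare_wheel: spare wheel, 80 diameter, 32 thick, lying flat; loose, not part of the job; origin at the centre of its underside
- tape_roll: yellow masking-tape roll, 72 outer diameter, 18 tall, lying flat; loose, not part of the job; origin at the centre of its underside
- bowl: white bowl, 120 diameter, 35 tall; loose, not part of the job; origin at the centre of its underside
- brush: paint brush with wooden handle, 160 long, lying; loose, not part of the job; origin at the centre of its underside
- cleaner: yellow bottle of cleaner, 52 diameter, 120 tall, standing; loose, not part of the job; origin at the centre of its underside

How it is judged:
By the outcome, as a careful person would: the job done as asked, in the order asked, and still so for the second after the job is handed in, with the robot touching nothing.
It also fails if it takes over 38 s, if anything falls off the work surface, if the arm or the gripper's body presses on something with over 40 N, if the wrist force passes 120 N, or if a joint passes its speed limit or range.

## Working session

There is one attempt and no reset: what is moved stays moved. The work goes in short steps, Python scripts to look and compute and a shell command to move; the robot and the scene stay as the last step left them, time stands still between calls to the robot, and variables do not carry over. Pictures are saved under pics/ and viewed, and the job is handed in when it is done.

```bash
mkdir -p pics; cat > h.py <<'E'
import numpy as np, cv2
from plant import monitor, eyes, ticket
from scipy.spatial.transform import Rotation as R
def snap(n,save=None):
    o=monitor.get_obs(); s=eyes.snapshot(n)
    if save: cv2.imwrite('pics/'+save,s['image'][:,:,::-1])
    if n=='wrist':
        T=np.eye(4);T[:3,:3]=R.from_euler('xyz',o['orientation'],degrees=True).as_matrix();T[:3,3]=o['tool_pos']
        s['wfc']=T@s['hand_eye']
    else: s['wfc']=np.linalg.inv(s['camera_from_world'])
    return s
def rays(s,uv):
    K=s['K'];uv=np.asarray(uv,float).reshape(-1,2)
    p=cv2.undistortPoints(uv.reshape(-1,1,2),K,np.array([s['k1'],0,0,0,0.])).reshape(-1,2)
    return np.c_[p[:,0],-p[:,1],-np.ones(len(p))]
def pw(s,uv):
    uv=np.asarray(uv).reshape(-1,2); r=rays(s,uv)
    d=s['depth'][uv[:,1].astype(int),uv[:,0].astype(int)]
    c=r*d[:,None]
    return c@s['wfc'][:3,:3].T+s['wfc'][:3,3]
E
python3 - <<'E'
from h import *
for n in('side','top','wrist'): s=snap(n,n+'0.png'); print(n,s['wfc'].round(3).tolist(),s['k1'],s['K'].round(1).tolist())
print(monitor.get_obs())
E
```

```text
side [[-0.694, 0.422, -0.584, -0.095], [-0.72, -0.394, 0.571, 0.65], [0.011, 0.816, 0.577, 0.703], [0.0, 0.0, 0.0, 1.0]] -0.008698231218805126 [[442.4, 0.0, 317.2], [0.0, 442.4, 241.8], [0.0, 0.0, 1.0]]
top [[-0.001, 0.993, -0.119, 0.411], [-1.0, -0.003, -0.015, 0.003], [-0.016, 0.119, 0.993, 1.271], [0.0, 0.0, 0.0, 1.0]] -0.0643332864674247 [[555.8, 0.0, 313.1], [0.0, 555.8, 237.8], [0.0, 0.0, 1.0]]
wrist [[-0.449, -0.86, -0.241, 0.239], [0.894, -0.432, -0.122, -0.636], [0.0, -0.27, 0.963, 0.384], [0.0, 0.0, 0.0, 1.0]] -0.0418068352864755 [[410.1, 0.0, 317.3], [0.0, 410.1, 235.7], [0.0, 0.0, 1.0]]
{'clock': 0.15, 'joint_pos': array([-4.68060248e+01,  2.05822717e+01,  6.46443345e-01, -1.30716849e-02,
       -7.01354627e+01, -1.65079783e+01]), 'qvel': array([-0.02156173, -0.0195709 ,  0.07879629,  0.03200536,  0.02915176,
        0.00201921]), 'tau': array([-5.63365938e-04, -5.83277678e+01,  2.93291867e+01,  7.00104117e+00,
        8.83346947e-03, -8.37168500e-05]), 'tool_pos': array([ 0.30296325, -0.6027892 ,  0.22584453]), 'orientation': array([ 96.72813944,  89.92765707, 123.40968693]), 'force': array([ 0.31908791, -0.29060034,  0.60420013]), 'moment': array([ 0.05520089, -0.03234464, -0.04530395]), 'opening': 0.0874520645531964}
```

View pics/top0.png

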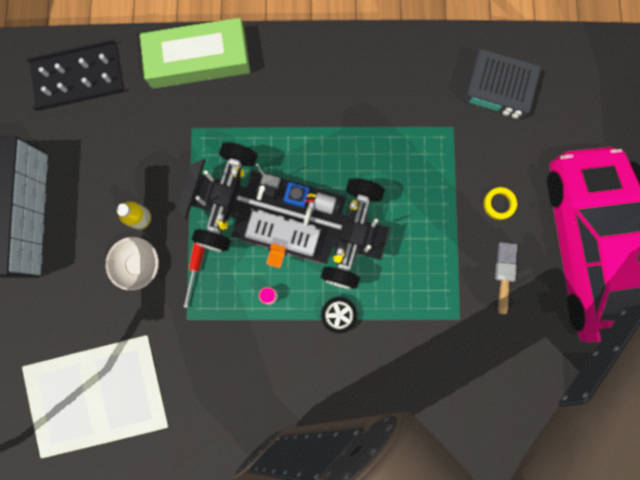

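View pics/side0.png

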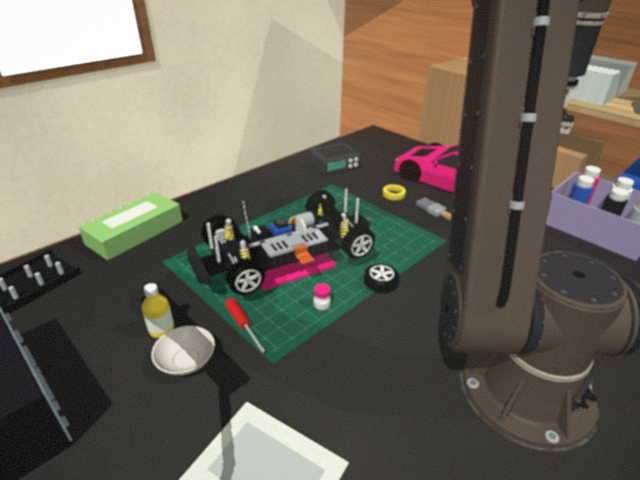

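```bash
python3 - <<'E'
from h import *
a=cv2.imread('pics/top0.png'); cv2.imwrite('pics/top0c.png',cv2.resize(a[60:360,200:440],None,fx=2.0,fy=2.0,interpolation=cv2.INTER_CUBIC))
E
```

```text
(no output)
```

View pics/top0c.png

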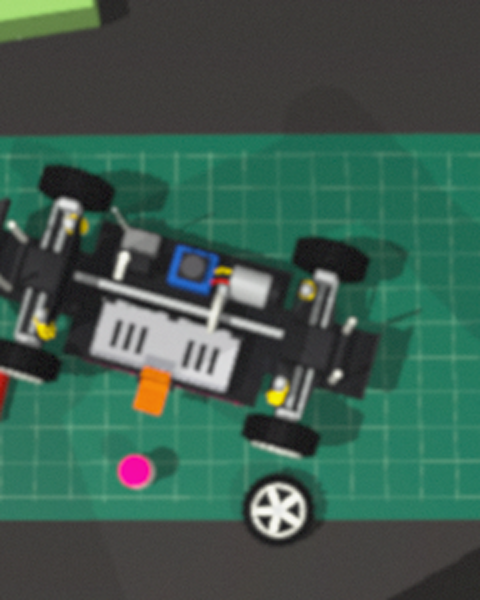

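The top view shows the buggy turned about 15°. In the full picture the grey door spans roughly (246..321, 210..256) and the orange tab is at about (276,256). The paint pot at (267,295) stands in front of the tab.

```bash
python3 - <<'E'
from h import *
s=snap('top')
def atz(uv,z):
    r=rays(s,uv)@s['wfc'][:3,:3].T;o=s['wfc'][:3,3];return o+r*((z-o[2])/r[:,2])[:,None]
c=np.array([(108,301),(242,340),(228,392),(92,354)])/2+[200,60]
D=atz(c,.0935);print('door',D.round(4).tolist())
print('depth door',pw(s,[(262,226),(300,232),(282,235)]).round(4).tolist())
im=s['image'].astype(int);m=((im[:,:,0]>190)&(im[:,:,1]>80)&(im[:,:,1]<160)&(im[:,:,2]<70)).astype(np.uint8)
m[:200]=0;m[280:]=0
ys,xs=np.nonzero(m);print(len(xs),xs.min(),xs.max(),ys.min(),ys.max())
P=pw(s,np.c_[xs,ys]);print('tab median',np.median(P,0).round(4), P[:,2].min(),P[:,2].max())
print('tab mean z83',atz([[xs.mean()+.5,ys.mean()+.5]],.083), cv2.minAreaRect(np.c_[xs,ys].astype(np.float32)))
# towers wheels
for n,uv in dict(wfl=(238,154),wfr=(364,190),wrl=(210,240),wrr=(341,277)).items(): print(n,atz([uv],.11).round(3))
print('pot',atz([(267.5,295.5)],.05),'swheel',atz([(339,315)],.032), 'driver', atz([(197,258),(186,305)],.013).round(3).tolist())
E
```

```text
door [[0.6115, 0.1479, 0.0935], [0.5686, 0.0039, 0.0935], [0.5129, 0.0189, 0.0935], [0.5541, 0.1644, 0.0935]]
depth door [[0.577, 0.1297, 0.0985], [0.5639, 0.0486, 0.0979], [0.5577, 0.087, 0.0969]]
289 267 284 244 266
tab median [0.5161 0.1008 0.0842] 0.0001220117418490041 0.10376982824478032
tab mean z83 [[0.51462231 0.1003905  0.083     ]] ((275.7469177246094, 255.19920349121094), (13.913783073425293, 21.257165908813477), 14.931416511535645)
wfl [[0.732 0.182 0.11 ]]
wfr [[ 0.652 -0.088  0.11 ]]
wrl [[0.546 0.238 0.11 ]]
wrr [[ 0.467 -0.038  0.11 ]]
pot [[0.43014269 0.1215248  0.05      ]] swheel [[ 0.38726459 -0.03525092  0.032     ]] driver [[0.516, 0.287, 0.013], [0.409, 0.31, 0.013]]
```

```bash
python3 - <<'E'
from h import *
o=monitor.get_obs()
M=R.from_euler('xyz',o['orientation'],degrees=True).as_matrix();print(M.round(3))
cy=np.array([.279,.960]); 
a=np.degrees(np.arctan2(M[1,1],M[0,1]));b=np.degrees(np.arctan2(.96,.279));print('yaw of tool y',a,'target',b,'diff',(b-a+90)%180-90)
s=snap('top'); # heights over car
d=s['depth'];ys,xs=np.mgrid[100:300,180:400];P=pw(s,np.c_[xs.ravel(),ys.ravel()])
hi=P[P[:,2]>.125]; 
ux=np.array([.96,-.279]);uy=np.array([.279,.96]);O=np.array([.6015,.073])
q=np.c_[(hi[:,:2]-O)@ux,(hi[:,:2]-O)@uy,hi[:,2]]
q=q[abs(q[:,1])<.11];print(len(q),q.round(3)[:20].tolist())
q=np.c_[(P[:,:2]-O)@ux,(P[:,:2]-O)@uy,P[:,2]];k=q[(abs(q[:,1])<.1)&(abs(q[:,0])<.03)]; print(k[:,2].max())
E
```

```text
[[-0.001 -0.449  0.894]
 [ 0.001  0.894  0.449]
 [-1.     0.001 -0.   ]]
yaw of tool y 116.68291081086046 target 73.79481462852824 diff -42.88809618233222
6 [[0.074, 0.086, 0.16], [0.073, 0.083, 0.16], [0.072, 0.083, 0.156], [0.072, 0.083, 0.146], [0.073, 0.082, 0.137], [0.073, 0.082, 0.128]]
0.11662110718227092
```

```bash
python3 -m crank '[{"linear":[0.24,0.9,0],"rot":[0,0,-0.95],"hand":0},{"linear":[0.24,0.9,0],"rot":[0,0,-0.95],"hand":0},{"linear":[0.24,0.9,0],"rot":[0,0,-0.95],"hand":0},{"linear":[0.24,0.9,0],"rot":[0,0,-0.95],"hand":0},{"linear":[0.24,0.9,0],"rot":[0,0,-0.95],"hand":0},{"linear":[0.24,0.9,0],"rot":[0,0,-0.95],"hand":0},{"linear":[0.24,0.9,0],"rot":[0,0,-0.95],"hand":0},{"linear":[0.24,0.9,0],"rot":[0,0,-0.95],"hand":0},{"linear":[0.24,0.9,0],"rot":[0,0,-0.95],"hand":0},{"linear":[0.24,0.9,0],"rot":[0,0,0],"hand":0},{"linear":[0.24,0.9,0],"rot":[0,0,0],"hand":0}]'
python3 - <<'E'
from h import *
print(monitor.get_obs()['tool_pos'])
s=snap('wrist','w1.png')
E
```

```text
clock: 1.62
tool_pos: [0.4621, 0.0066, 0.2256]
orientation: [51.7, 89.6, 33.8]
force: [2.2, -1.1, 0.5]
opening: 0.0003
[0.46207004 0.006573   0.22555418]
```

View pics/w1.png

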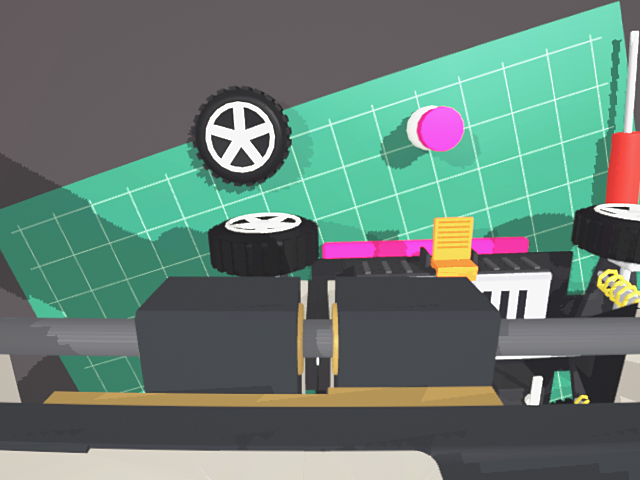

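```bash
python3 - <<'E'
from h import *
s=snap('wrist')
d=s['depth']
for v in (270,290,305,320,335,350,380,395,410):
  print(v,[round(float(d[v,u]),3) for u in (150,200,250,295,303,310,318,325,333,340,400,450,490)])
uv=np.array([(u,v) for v in (290,310,335,380) for u in (200,303,318,333,400)])
P=pw(s,uv);T=s['wfc']@np.linalg.inv(s['hand_eye'])
L=(P-T[:3,3])@T[:3,:3];print(np.c_[uv,(L*1000).round(0)])
print(s['hand_eye'].round(3))
# TCP projection
for X in([0,0,0],[-.03,0,0],[0,.021,0],[0,-.021,0],[0,0,-.0095]):
  c=np.linalg.inv(s['hand_eye'])@np.array(X+[1.]);print(X,410*c[0]/-c[2]+317,235.7-410*c[1]/-c[2])
E
```

```text
270 [0.408, 0.407, 0.279, 0.407, 0.408, 0.342, 0.341, 0.341, 0.341, 0.343, 0.314, 0.305, 0.313]
290 [0.413, 0.086, 0.085, 0.086, 0.155, 0.16, 0.346, 0.158, 0.155, 0.086, 0.087, 0.087, 0.314]
305 [0.0, 0.08, 0.079, 0.077, 0.088, 0.145, 0.351, 0.146, 0.086, 0.077, 0.079, 0.08, 0.078]
320 [0.075, 0.075, 0.076, 0.077, 0.087, 0.087, 0.087, 0.088, 0.082, 0.076, 0.076, 0.074, 0.076]
335 [0.076, 0.076, 0.076, 0.077, 0.084, 0.084, 0.084, 0.084, 0.082, 0.077, 0.077, 0.076, 0.077]
350 [0.078, 0.077, 0.078, 0.076, 0.085, 0.083, 0.085, 0.084, 0.081, 0.077, 0.078, 0.077, 0.077]
380 [0.078, 0.079, 0.079, 0.079, 0.112, 0.129, 0.37, 0.129, 0.105, 0.079, 0.078, 0.079, 0.079]
395 [0.076, 0.078, 0.078, 0.077, 0.077, 0.077, 0.078, 0.076, 0.077, 0.078, 0.077, 0.077, 0.077]
410 [0.069, 0.069, 0.069, 0.07, 0.069, 0.069, 0.069, 0.069, 0.069, 0.069, 0.07, 0.069, 0.07]
[[200. 290. -78. -25. -38.]
 [303. 290. -14.  -6. -10.]
 [318. 290. 163.   0.  66.]
 [333. 290. -14.   6. -10.]
 [400. 290. -77.  17. -37.]
 [200. 310. -87. -22. -37.]
 [303. 310. -78.  -3. -33.]
 [318. 310. 163.   0.  84.]
 [333. 310. -79.   3. -34.]
 [400. 310. -89.  15. -38.]
 [200. 335. -90. -22. -34.]
 [303. 335. -83.  -3. -30.]
 [318. 335. -82.   0. -29.]
 [333. 335. -85.   3. -31.]
 [400. 335. -89.  15. -33.]
 [200. 380. -89. -23. -24.]
 [303. 380. -61.  -4.  -4.]
 [318. 380. 163.   0. 154.]
 [333. 380. -67.   4.  -8.]
 [400. 380. -90.  16. -24.]]
[[ 0.001  0.271 -0.963 -0.158]
 [ 1.    -0.     0.001 -0.   ]
 [-0.    -0.963 -0.271 -0.072]
 [ 0.     0.     0.     1.   ]]
[0, 0, 0] 317.42646218381367 299.3658294394977
[-0.03, 0, 0] 317.45190536560483 335.6062622289008
[0, 0.021, 0] 367.6482249302096 299.3846159577246
[0, -0.021, 0] 267.2127859344496 299.34704594619706
[0, 0, -0.0095] 317.43489014485687 278.1319035614701
```

```bash
python3 - <<'E'
from h import *
a=cv2.imread('pics/w1.png'); cv2.imwrite('pics/w1c.png',cv2.resize(a[260:410,260:380],None,fx=5,fy=4,interpolation=cv2.INTER_CUBIC))
s=snap('wrist');T=s['wfc']@np.linalg.inv(s['hand_eye'])
for v in (283,287,291,295):
  uv=np.array([(u,v) for u in range(298,340,2)]);L=(pw(s,uv)-T[:3,3])@T[:3,:3]
  print(v,[tuple((x*1000).round().astype(int).tolist()) for x in L])
E
```

```text
283 [(-76, -4, -38), (-71, -4, -37), (-8, -6, -11), (-8, -5, -11), (-8, -5, -11), (-5, -4, -9), (-4, -3, -9), (-4, -2, -9), (-5, -1, -10), (-3, -1, -8), (163, 0, 59), (-4, 1, -9), (-4, 2, -9), (-4, 3, -9), (-5, 3, -10), (-8, 4, -11), (-8, 5, -11), (-7, 6, -10), (-6, 6, -10), (-75, 4, -38), (-74, 4, -38)]
287 [(-77, -4, -38), (-71, -4, -35), (-11, -6, -10), (-12, -5, -11), (-11, -5, -10), (-9, -4, -9), (-7, -3, -9), (-9, -2, -9), (-9, -1, -9), (-7, -1, -9), (162, 0, 63), (-8, 1, -9), (-9, 2, -9), (-7, 2, -9), (-9, 3, -9), (-13, 4, -11), (-12, 5, -11), (-12, 5, -11), (-11, 6, -10), (-76, 4, -38), (-78, 4, -38)]
291 [(-79, -4, -38), (-72, -4, -35), (-15, -6, -10), (-16, -5, -11), (-15, -4, -10), (-13, -4, -9), (-11, -3, -9), (-12, -2, -9), (-11, -1, -9), (-13, -1, -9), (163, 0, 67), (-13, 1, -9), (-12, 2, -9), (-11, 2, -8), (-12, 3, -9), (-14, 4, -10), (-15, 5, -10), (-16, 5, -10), (-15, 6, -10), (-76, 4, -37), (-79, 4, -38)]
295 [(-80, -4, -37), (-71, -4, -33), (-18, -6, -10), (-19, -5, -10), (-18, -4, -10), (-16, -4, -9), (-16, -3, -9), (-17, -2, -9), (-16, -1, -9), (-15, -1, -9), (162, 0, 70), (-16, 1, -9), (-15, 2, -9), (-15, 2, -9), (-16, 3, -9), (-14, 4, -8), (-19, 4, -10), (-19, 5, -11), (-18, 6, -10), (-77, 4, -36), (-82, 4, -38)]
```

View pics/w1c.png

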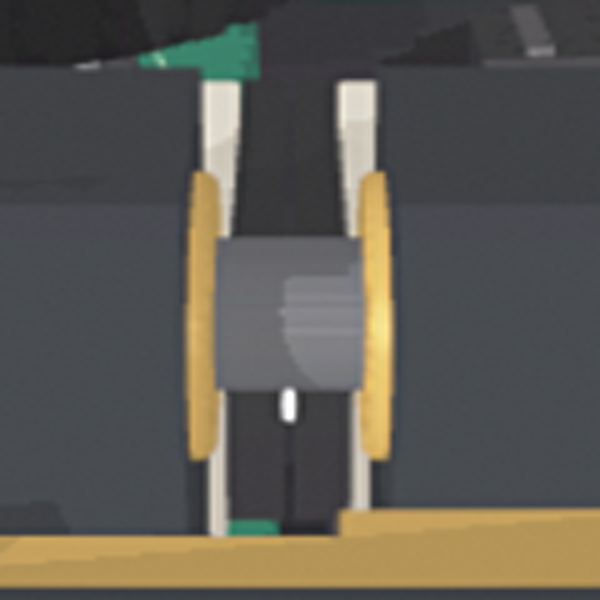

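```bash
cat >> h.py <<'E'
def pose():
    o=monitor.get_obs();M=R.from_euler('xyz',o['orientation'],degrees=True).as_matrix();return o,M
E
python3 - <<'E'
from h import *
o,M=pose();print(M.round(3))
s=snap('wrist')
im=s['image'].astype(int);m=(im[:,:,0]>200)&(im[:,:,1]>110)&(im[:,:,1]<200)&(im[:,:,2]<110)
m[:200]=0;m[285:]=0;m[:,:420]=0;m[:,490:]=0
ys,xs=np.nonzero(m);P=pw(s,np.c_[xs,ys])
k=(P[:,2]>.076)&(P[:,2]<.092);Q=P[k];print(len(P),k.sum(),Q.mean(0).round(4),np.percentile(P[:,2],[0,5,25,50,75,95,100]).round(4))
box=cv2.minAreaRect((Q[:,:2]*1000).astype(np.float32));print(box,cv2.boxPoints(box).round(1).tolist())
up=P[P[:,2]>.093];print('hook',up.mean(0))
# door white top corners edges
E=pw(s,[(490,290),(510,300),(535,300),(545,285)]);print(E.round(4).tolist())
cx=np.array([.96,-.28]);
E
python3 - <<'E'
import cv2
a=cv2.imread('pics/w1.png');cv2.imwrite('pics/w1d.png',cv2.resize(a[200:320,400:600],None,fx=4,fy=4,interpolation=cv2.INTER_CUBIC))
E
```

```text
[[ 0.004  0.303  0.953]
 [ 0.003  0.953 -0.303]
 [-1.     0.004  0.003]]
894 718 [0.5118 0.0988 0.084 ] [0.0771 0.0818 0.0828 0.0837 0.0895 0.097  0.3827]
((512.7704467773438, 102.50049591064453), (35.9246940612793, 40.237552642822266), 73.0743179321289) [[488.29998779296875, 91.19999694824219], [526.7999877929688, 79.5], [537.2000122070312, 113.80000305175781], [498.79998779296875, 125.5]]
hook [0.51975282 0.09098699 0.11194203]
[[0.5535, 0.1178, 0.0934], [0.5672, 0.1316, 0.0926], [0.5726, 0.15, 0.094], [0.5626, 0.1597, 0.0937]]
```

View pics/w1d.png

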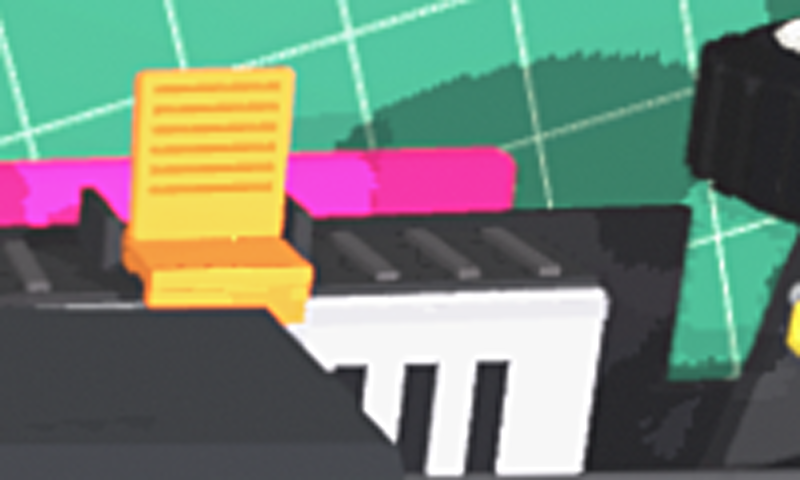

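The enlarged wrist view shows the ribbed pad, with its outer corners at about (434,218) and (473,217.5) and its inner edge at row 260 where the upright starts. The door's lower corner is at (551,272).

```bash
python3 - <<'E'
from h import *
s=snap('wrist')
def atz(uv,z):
    r=rays(s,uv)@s['wfc'][:3,:3].T;o=s['wfc'][:3,3];return o+r*((z-o[2])/r[:,2])[:,None]
c=atz(np.array([(137,72),(293,70),(133,240),(281,240)])/4+[400,200],.083);print(c.round(4))
print('door corner',atz([(400+605/4,200+292/4)],.0935), )
print('outer mid',c[:2].mean(0),'inner mid',c[2:].mean(0),'mid',c.mean(0))
for y in(-16.2,-17,-17.6):
  a=np.radians(y);ux=np.array([np.cos(a),np.sin(a)]);uy=np.array([-ux[1],ux[0]])
  mid=c[:2].mean(0)[:2]; O=mid+.115*ux; print(y,'origin',O,'tabtop',O-.1*ux,'doorcorner pred',O-.072*ux+.075*uy)
E
```

```text
[[0.4876 0.0902 0.083 ]
 [0.4963 0.1186 0.083 ]
 [0.5201 0.0818 0.083 ]
 [0.529  0.1094 0.083 ]]
door corner [[0.55397035 0.1643619  0.0935    ]]
outer mid [0.49196782 0.10441504 0.083     ] inner mid [0.52454328 0.09560753 0.083     ] mid [0.50825555 0.10001129 0.083     ]
-16.2 origin [0.6024016  0.07233106] tabtop [0.50637223 0.10023017] doorcorner pred [0.55418478 0.16444045]
-17 origin [0.60194287 0.07079229] tabtop [0.50631239 0.10002946] doorcorner pred [0.5550168  0.16356591]
-17.6 origin [0.60158475 0.0696425 ] tabtop [0.50626568 0.09987949] doorcorner pred [0.55563276 0.16290243]
```

```bash
python3 -m crank '[{"linear":[0.35,0.8,0],"rot":[0,0,0.28],"hand":0},{"linear":[0.35,0.8,0],"rot":[0,0,0],"hand":0},{"linear":[0,0,-0.6],"rot":[0,0,0],"hand":0},{"linear":[0,0,-0.6],"rot":[0,0,0],"hand":0},{"linear":[0,0,-0.4],"rot":[0,0,0],"hand":0},{"linear":[0,0,0],"rot":[0,0,0],"hand":0}]'
```

```text
clock: 2.62
tool_pos: [0.5047, 0.095, 0.1276]
orientation: [48.8, 89.6, 31.7]
force: [-0.1, -0.2, 1.4]
opening: 0.0004
```

```bash
python3 -m crank '[{"linear":[-0.03,0.1,-0.3],"rot":[0,0,0],"hand":0},{"linear":[0,0,-0.2],"rot":[0,0,0],"hand":0},{"linear":[0,0,0],"rot":[0,0,0],"hand":0}]'; python3 - <<'E'
from h import *
print(pose()[1].round(3));s=snap('side','s2.png');snap('wrist','w2.png')
a=cv2.imread('pics/s2.png');cv2.imwrite('pics/s2c.png',cv2.resize(a[170:320,200:400],None,fx=4,fy=4,interpolation=cv2.INTER_CUBIC))
E
```

```text
clock: 3.0
tool_pos: [0.5049, 0.0991, 0.1]
orientation: [43.6, 89.4, 26.4]
force: [0.9, -0.1, 0.4]
opening: 0.0004
[[ 0.009  0.296  0.955]
 [ 0.005  0.955 -0.296]
 [-1.     0.007  0.007]]
```

View pics/s2c.png

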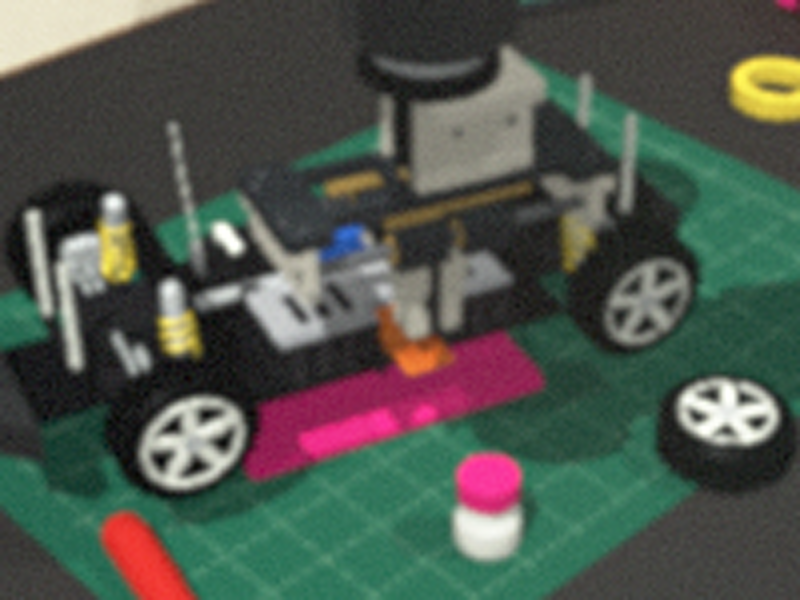

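View pics/w2.png

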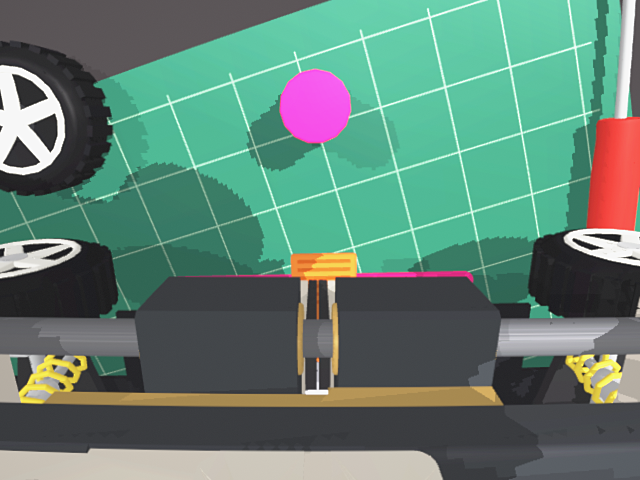

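```bash
python3 - <<'E'
from h import *
s=snap('side');ys,xs=np.mgrid[170:320,200:400];uv=np.c_[xs.ravel(),ys.ravel()];P=pw(s,uv)
a=np.radians(-16.2);ux=np.array([np.cos(a),np.sin(a)]);uy=np.array([-ux[1],ux[0]]);O=np.array([.6024,.0723])
q=np.c_[(P[:,:2]-O)@ux,(P[:,:2]-O)@uy,P[:,2]]
for p in [(290,230),(300,260),(305,280),(310,295),(410,320),(412,280),(450,260),(450,310),(445,325),(470,170),(260,190)]:
  u,v=200+p[0]//4,170+p[1]//4; print(p,q[(v-170)*200+u-200].round(3))
o=pose()[0]['tool_pos'];print('tcp car',(o[:2]-O)@ux,(o[:2]-O)@uy)
E
```

```text
(290, 230) [-0.132  0.09   0.212]
(300, 260) [-0.137  0.086  0.195]
(305, 280) [-0.139  0.085  0.183]
(310, 295) [-0.14   0.084  0.175]
(410, 320) [-0.111  0.013  0.115]
(412, 280) [-0.113  0.012  0.143]
(450, 260) [-0.113 -0.011  0.15 ]
(450, 310) [-0.111 -0.012  0.115]
(445, 325) [-0.111 -0.009  0.105]
(470, 170) [-0.128 -0.015  0.216]
(260, 190) [-0.089  0.087  0.211]
tcp car -0.10079323215325252 -0.0007443895202202662
```

```bash
python3 -m crank '[{"linear":[-0.08,0.03,-0.12],"rot":[0,0,0],"hand":0},{"linear":[0,0,-0.07],"rot":[0,0,0],"hand":0},{"linear":[0,0,-0.02],"rot":[0,0,0],"hand":0},{"linear":[0,0,0],"rot":[0,0,0],"hand":0}]';for i in 1 2 3; do :; done; python3 -c "
from h import *
print(monitor.get_obs()['force'])"
```

```text
clock: 3.65
tool_pos: [0.5006, 0.1019, 0.0883]
orientation: [44.6, 89.2, 27.4]
force: [-0.1, 0.6, 0.1]
opening: 0.0006
[-0.13444456  0.63913028  0.11459927]
```

```bash
python3 -m crank '[{"linear":[0,0,-0.04],"rot":[0,0,0],"hand":0},{"linear":[0,0,-0.03],"rot":[0,0,0],"hand":0},{"linear":[0,0,-0.02],"rot":[0,0,0],"hand":0}]'; python3 -m crank '[{"linear":[0,0,-0.02],"rot":[0,0,0],"hand":0},{"linear":[0,0,0],"rot":[0,0,0],"hand":0}]'
```

```text
clock: 4.03
tool_pos: [0.5007, 0.102, 0.0827]
orientation: [44.7, 89.2, 27.6]
force: [-2.5, -0.1, 2.7]
opening: 0.0006
clock: 4.28
tool_pos: [0.5004, 0.1021, 0.0815]
orientation: [45.6, 89.2, 28.4]
force: [-1.9, 1.1, 2.0]
opening: 0.0002
```

Contact at about 2 N. I'll press further in small steps.

```bash
python3 -m crank '[{"linear":[0,0,-0.02],"rot":[0,0,0],"hand":0},{"linear":[0,0,-0.02],"rot":[0,0,0],"hand":0}]'; python3 -m crank '[{"linear":[0,0,-0.015],"rot":[0,0,0],"hand":0},{"linear":[0,0,0],"rot":[0,0,0],"hand":0}]'; python3 - <<'E'
from h import *
snap('side','s3.png')
a=cv2.imread('pics/s3.png');cv2.imwrite('pics/s3c.png',cv2.resize(a[170:320,200:400],None,fx=4,fy=4,interpolation=cv2.INTER_CUBIC))
E
```

```text
clock: 4.53
tool_pos: [0.5001, 0.1021, 0.0792]
orientation: [46.9, 89.3, 29.8]
force: [-5.1, 1.8, 5.3]
opening: 0.0005
clock: 4.78
tool_pos: [0.4998, 0.1022, 0.0783]
orientation: [47.9, 89.3, 30.7]
force: [-4.2, 2.0, 5.6]
opening: 0.0003
```

View pics/s3c.png

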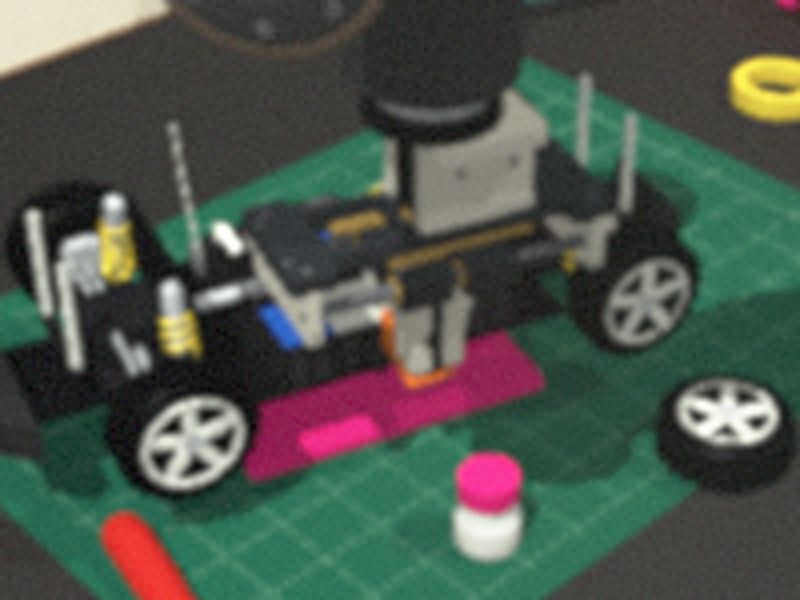

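The door has popped: the blue pack shows at crop (285,325) and the shut plate is gone. I'll back off upward and outward.

```bash
python3 -m crank '[{"linear":[-0.06,0.02,0.12],"rot":[0,0,0],"hand":0},{"linear":[-0.3,0.09,0.4],"rot":[0,0,0],"hand":0},{"linear":[-0.4,0.1,0.4],"rot":[0,0,0],"hand":0},{"linear":[0,0,0],"rot":[0,0,0],"hand":0},{"linear":[0,0,0],"rot":[0,0,0],"hand":0}]'; python3 - <<'E'
from h import *
s=snap('side','s4.png')
a=cv2.imread('pics/s4.png');cv2.imwrite('pics/s4c.png',cv2.resize(a[170:320,200:400],None,fx=4,fy=4,interpolation=cv2.INTER_CUBIC))
print(pose()[1].round(3))
E
```

```text
clock: 5.45
tool_pos: [0.4545, 0.1149, 0.1357]
orientation: [42.5, 89.1, 25.4]
force: [0.2, -0.1, -0.6]
opening: 0.0007
[[ 0.013  0.296  0.955]
 [ 0.006  0.955 -0.296]
 [-1.     0.01   0.011]]
```

View pics/s4c.png

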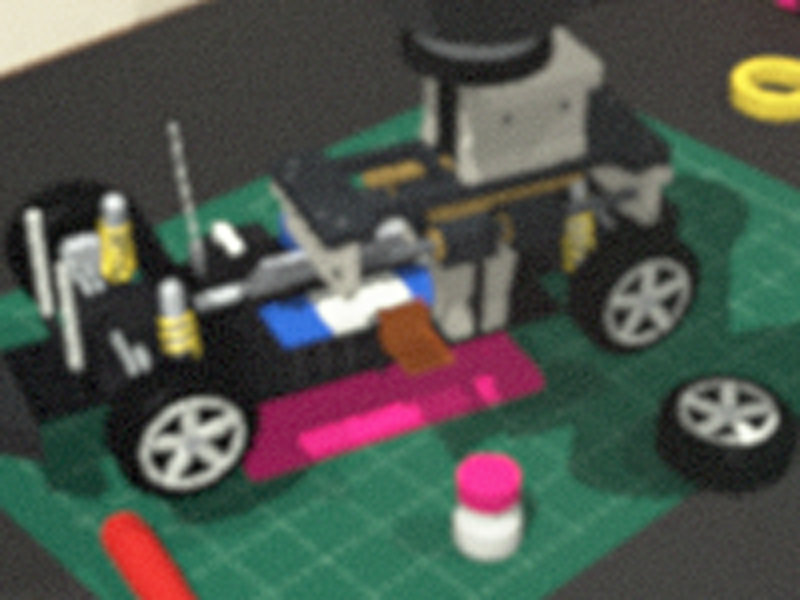

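The side view shows the door raised: its grey edge runs from about (250,275) to (400,235) in the crop, with the pack visible beneath. I'll check its angle from depth.

```bash
cat >> h.py <<'E'
a_=np.radians(-16.2);ux=np.array([np.cos(a_),np.sin(a_)]);uy=np.array([-ux[1],ux[0]]);O=np.array([.6024,.0723])
def car(P): P=np.atleast_2d(P);return np.c_[(P[:,:2]-O)@ux,(P[:,:2]-O)@uy,P[:,2]]
E
python3 - <<'E'
from h import *
for n in('side','top'):
  s=snap(n,'t4.png');ys,xs=np.mgrid[100:320,200:400];uv=np.c_[xs.ravel(),ys.ravel()];q=car(pw(s,uv))
  k=(abs(q[:,1])<.073)&(q[:,2]>.098)&(q[:,2]<.16)&(q[:,0]>-.07)&(q[:,0]<.015)
  q=q[k];print(n,len(q))
  for z in np.arange(.1,.16,.01):
    w=q[abs(q[:,2]-z)<.003]
    if len(w):print(z.round(3),len(w),np.percentile(w[:,0],[5,50,95]).round(3),w[:,1].min().round(3),w[:,1].max().round(3))
print('tcp',car(pose()[0]['tool_pos']))
E
```

```text
side 135
0.1 10 [-0.027 -0.022 -0.021] 0.036 0.071
0.11 30 [-0.034 -0.031  0.012] -0.026 0.072
0.12 20 [-0.043 -0.039 -0.037] -0.021 0.072
0.13 18 [-0.052 -0.048 -0.046] -0.013 0.071
0.14 16 [-0.055 -0.053 -0.05 ] -0.008 0.072
top 1163
0.1 134 [-0.021 -0.015 -0.01 ] -0.071 0.071
0.11 166 [-0.028 -0.023  0.007] -0.072 0.073
0.12 147 [-0.036 -0.033 -0.029] -0.072 0.071
0.13 166 [-0.045 -0.041 -0.037] -0.072 0.072
0.14 92 [-0.051 -0.049 -0.046] -0.072 0.073
tcp [[-0.153933   -0.0006757   0.13510256]]
```

```bash
python3 -m crank '[{"linear":[0,0,-0.2],"rot":[0,0,0],"hand":0},{"linear":[0.19,-0.055,-0.1],"rot":[0,0,0],"hand":0},{"linear":[0.38,-0.11,0],"rot":[0,0,0],"hand":0},{"linear":[0.38,-0.11,0],"rot":[0,0,0],"hand":0},{"linear":[0.1,-0.03,0],"rot":[0,0,0],"hand":0}]'; python3 -c "
from h import *
print(car(pose()[0]['tool_pos']))"
```

```text
clock: 6.22
tool_pos: [0.5203, 0.0942, 0.1117]
orientation: [33.8, 89.5, 16.5]
force: [-0.3, 0.1, -0.3]
opening: 0.0005
[[-0.08494417 -0.00190799  0.11173138]]
```

```bash
python3 -m crank '[{"linear":[0.1,-0.03,0.08],"rot":[0,0,0],"hand":0},{"linear":[0.1,-0.03,0],"rot":[0,0,0],"hand":0},{"linear":[0.1,-0.03,0],"rot":[0,0,0],"hand":0},{"linear":[0.1,-0.03,0],"rot":[0,0,0],"hand":0},{"linear":[0.08,-0.023,0],"rot":[0,0,0],"hand":0},{"linear":[0.08,-0.023,0],"rot":[0,0,0],"hand":0}]'; python3 -c "
from h import *
print(car(pose()[0]['tool_pos']))
snap('side','s5.png')
a=cv2.imread('pics/s5.png');cv2.imwrite('pics/s5c.png',cv2.resize(a[170:320,200:400],None,fx=4,fy=4,interpolation=cv2.INTER_CUBIC))"
```

```text
clock: 6.98
tool_pos: [0.555, 0.0834, 0.1162]
orientation: [33.5, 89.6, 16.3]
force: [-0.7, 0.2, 0.5]
opening: 0.0004
[[-0.04866198 -0.00255049  0.1162155 ]]
```

View pics/s5c.png

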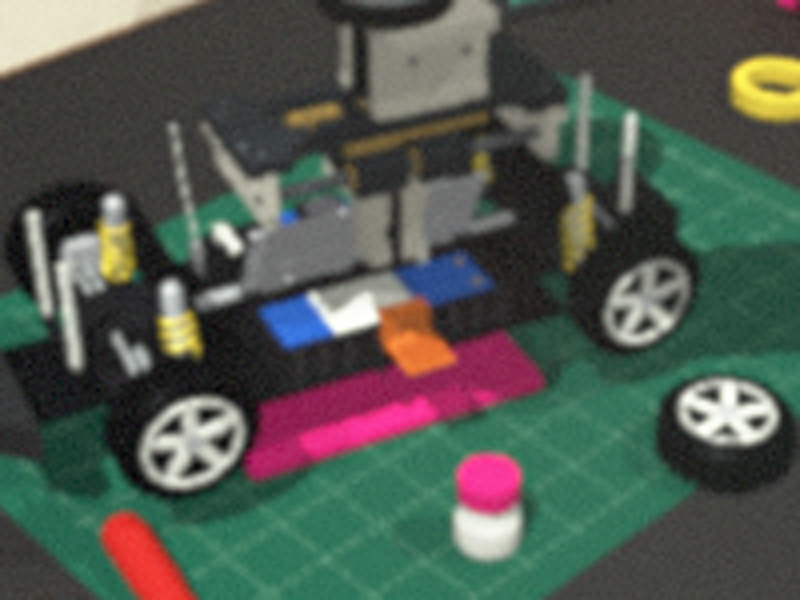

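The door is riding up on the fingers as intended, and the pack has not moved. I'll carry on past upright.

```bash
python3 -m crank '[{"linear":[0.08,-0.023,0],"rot":[0,0,0],"hand":0},{"linear":[0.08,-0.023,0],"rot":[0,0,0],"hand":0},{"linear":[0.08,-0.023,0],"rot":[0,0,0],"hand":0},{"linear":[0.08,-0.023,0],"rot":[0,0,0],"hand":0},{"linear":[0.08,-0.023,0],"rot":[0,0,0],"hand":0},{"linear":[0.07,-0.02,0],"rot":[0,0,0],"hand":0},{"linear":[0.05,-0.015,0],"rot":[0,0,0],"hand":0},{"linear":[0,0,0],"rot":[0,0,0],"hand":0}]'; python3 -c "
from h import *
print(car(pose()[0]['tool_pos']))
snap('side','s6.png')
a=cv2.imread('pics/s6.png');cv2.imwrite('pics/s6c.png',cv2.resize(a[170:320,200:400],None,fx=4,fy=4,interpolation=cv2.INTER_CUBIC))"
```

```text
clock: 8.02
tool_pos: [0.5872, 0.0742, 0.1159]
orientation: [52.1, 89.8, 34.9]
force: [-2.0, 1.8, 2.7]
opening: 0.0004
[[-0.01509303 -0.00241399  0.11590533]]
```

View pics/s6c.png

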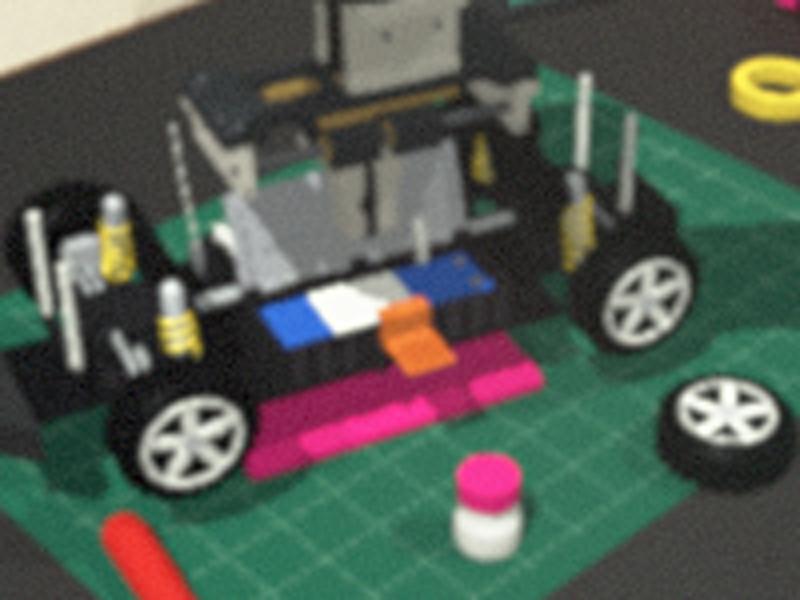

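```bash
cat > door.py <<'E'
from h import *
s=snap('side');ys,xs=np.mgrid[170:320,200:400];uv=np.c_[xs.ravel(),ys.ravel()];q=car(pw(s,uv))
k=((abs(q[:,1]-.045)<.025)|(abs(q[:,1]+.045)<.025))&(q[:,2]>.098)&(q[:,2]<.165)&(q[:,0]>-.06)&(q[:,0]<.03);q=q[k]
for z in np.arange(.1,.16,.01):
    w=q[abs(q[:,2]-z)<.003]
    if len(w):print(z.round(3),len(w),np.percentile(w[:,0],[5,50,95]).round(3))
o=pose()[0];print('tcp',car(o['tool_pos']),o['force'].round(1))
E
python3 door.py
```

```text
0.1 89 [-0.016 -0.011 -0.009]
0.11 96 [-0.012 -0.008 -0.004]
0.12 103 [-0.009 -0.005 -0.002]
0.13 86 [-0.004 -0.001  0.002]
0.14 78 [-0.     0.003  0.006]
0.15 30 [-0.014  0.005  0.008]
tcp [[-0.01499699 -0.00241417  0.11591756]] [-3.9  2.9  3.6]
```

The door leans about 0.35 rad past upright, so it is on its stop, and the finger is just touching it. I'll retreat straight back along car -x, then up.

```bash
python3 -m crank '[{"linear":[-0.1,0.03,0],"rot":[0,0,0],"hand":0},{"linear":[-0.25,0.07,0],"rot":[0,0,0],"hand":0},{"linear":[-0.5,0.15,0.1],"rot":[0,0,0],"hand":0},{"linear":[-0.8,0.23,0.4],"rot":[0,0,0],"hand":0},{"linear":[-0.5,0.15,0.7],"rot":[0,0,0],"hand":0},{"linear":[0,0,0.7],"rot":[0,0,0],"hand":0},{"linear":[0,0,0],"rot":[0,0,0],"hand":0},{"linear":[0,0,0],"rot":[0,0,0],"hand":0},{"linear":[0,0,0],"rot":[0,0,0],"hand":0},{"linear":[0,0,0],"rot":[0,0,0],"hand":0}]'; python3 door.py; python3 -c "
from h import *
snap('side','s7.png');snap('top','t7.png')
a=cv2.imread('pics/s7.png');b=cv2.imread('pics/t7.png')
cv2.imwrite('pics/s7c.png',np.hstack([cv2.resize(a[170:320,200:400],(400,300)),cv2.resize(b[120:330,180:440],(400,300))]))"
```

```text
clock: 9.38
tool_pos: [0.4482, 0.1109, 0.2294]
orientation: [34.4, 89.9, 17.2]
force: [0.5, -0.8, 0.2]
opening: 0.0004
0.1 75 [-0.016 -0.012 -0.009]
0.11 105 [-0.011 -0.008 -0.003]
0.12 110 [-0.009 -0.005 -0.001]
0.13 97 [-0.004 -0.001  0.003]
0.14 96 [-0.001  0.003  0.006]
0.15 58 [0.003 0.006 0.008]
tcp [[-0.15886691 -0.00594473  0.229269  ]] [ 0.1 -0.2  0.2]
```

View pics/s7c.png

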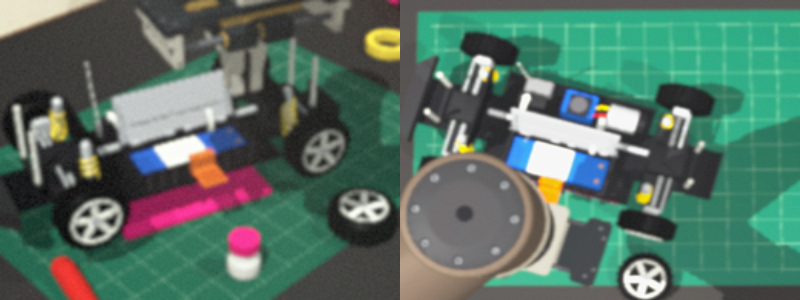

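The door lies open against its stop with the arm clear of it. The pack is in its bay, and the pot, wheel and driver have not moved.

```bash
python3 -c "
from plant import ticket
print(ticket.close_job())"
```

```text
the job is handed in; nothing more can be done
None
```

The battery door is fully open on its stop, and I handed the job in about 9.5 s into the 38 s allowed.

- **Tab:** I pressed the orange tab with the closed fingertips, about 5 mm down. The door popped up by itself to about 0.85 rad. At the end of the press the vertical force was about 5.6 N, inside the 4 to 6 N that takes the tab to its stop. A sideways reading of about 4–5 N that I did not explain was gone once I backed off.
- **Door:** I pushed it over from underneath, with the fingers closed and not gripping it. At the end the finger was touching the door on its stop, with force readings rising to about 6 N in total, so it pressed on the stop lightly before I backed off.
- **Last checks:** With the arm clear and the force reading near zero, camera depth put the door at about 1.92 rad, unchanged after the arm left. The pictures show the pack in its bay, the tab sprung back, and the pot, spare wheel and driver in place. I did not check the bowl, brush and cleaner in the last pictures, but the arm never went near them.

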